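# Make up two shear-test kits

## Task

Make up the kits for two soil shear tests from the parts standing on the bench. In the long three-bay tray put the cutting ring in the bay at the lug end, the square loading cap in the middle bay and the largest of the three weights in the remaining bay; in the short two-bay tray put the round loading cap in the bay at the lug end and the smallest weight in the other. Set each part upright on the tray floor, centred in its bay, and leave the middle-sized weight, the bottle and the brush as they are.

Things in the scene. Friction and masses are not known exactly. Their poses are not given: they have to be found in the camera images.
- long_tray: Long grey plastic kit tray with three equal bays in a row, 88 x 256 mm (plus lug). Fixed. Black floor 4 mm thick; rim and ribs 4 mm thick, 12 mm high. Bays 80 x 80 mm inside. A flat lug, 40 mm wide, sticks out 24 mm from one short end. Origin: centre of the underside, on the bench; y along the row of bays towards the lug, x across, z up. Bay centres at y = +84 mm (lug end), 0 and -84 mm.
- short_tray: Short grey plastic kit tray with two equal bays, 88 x 172 mm (plus lug). Fixed. Black floor 4 mm thick; rim and ribs 4 mm thick, 12 mm high. Bays 80 x 80 mm inside. A flat lug, 40 mm wide, sticks out 24 mm from one short end. Origin: centre of the underside, on the bench; y along the row of bays towards the lug, x across, z up. Bay centres at y = +42 mm (lug end) and -42 mm.
- square_cap: Square brass loading cap: plate 56 x 56 x 12 mm with a round upright knob on its centre, 22 mm in diameter from z = 16 to 38 mm (its foot narrows to 16 mm from z = 12 to 14 mm). About 0.36 kg. Origin: centre of the plate's underside; x and y parallel to the plate's edges, z up.
- round_cap: Round brass loading cap: disc 58 mm in diameter, 12 mm thick, with a round upright knob on its centre, 22 mm in diameter from z = 16 to 38 mm (its foot narrows to 16 mm from z = 12 to 14 mm). About 0.32 kg. Origin: centre of the disc's underside, z up.
- cutting_ring: Brass specimen cutting ring, a short open tube standing on its end: 60 mm outside, 54 mm inside diameter, 25 mm high. About 0.1 kg. Origin: on its axis at the lower end, z up.
- small_weight: Brass test weight with a vertical axis: plain cylindrical body, thin neck and small round head. Body 28 mm in diameter and 22 mm high, head 16 mm in diameter, 34 mm high over all, about 0.12 kg; the smallest of the three. Origin: centre of its underside, z up along its axis.
- middle_weight: Brass test weight with a vertical axis: plain cylindrical body, thin neck and small round head. Body 38 mm in diameter and 30 mm high, head 20 mm in diameter, 45 mm high over all, about 0.3 kg; the middle one, belongs to no kit and stays where it is. Origin: centre of its underside, z up along its axis.
- large_weight: Brass test weight with a vertical axis: plain cylindrical body, thin neck and small round head. Body 50 mm in diameter and 38 mm high, head 24 mm in diameter, 56 mm high over all, about 0.65 kg; the largest of the three. Origin: centre of its underside, z up along its axis.
- water_bottle: White plastic bottle with a grey cap, 56 mm in diameter, 130 mm high, standing at the side; leave alone. Origin: centre of its underside.
- soil_brush: Hand brush, 200 mm long, lying flat at the side; leave alone. Origin: under the middle of its length, x along it from handle to bristles.
There are look-alikes about, which are no part of the job. What is shaped like the round_cap but black or green is not meant.

How it is judged (in metres and radians):
At the end, for the whole second after the job is handed in: All five parts in the bays named, each within 14 mm of its bay centre along both tray axes, underside 1 to 7 mm above the bench, upright within 0.08 rad, at rest, released. Middle weight upright, within 20 mm of its start; bottle and brush within 25 mm (x of cutting_ring in the frame of long_tray between -0.014 and 0.014 m and y of cutting_ring in the frame of long_tray between 0.07 and 0.098 m and z of cutting_ring in the frame of long_tray between 0.001 and 0.007 m and angle between each of cutting_ring, square_cap, large_weight, round_cap, small_weight, middle_weight's own z axis and vertical below 0.08 rad and linear speed of each of cutting_ring, square_cap, large_weight, round_cap, small_weight below 0.02 m/s and angular speed of each of cutting_ring, square_cap, large_weight, round_cap, small_weight below 0.2 rad/s and x of square_cap in the frame of long_tray between -0.014 and 0.014 m and y of square_cap in the frame of long_tray between -0.014 and 0.014 m and z of square_cap in the frame of long_tray between 0.001 and 0.007 m and x of large_weight in the frame of long_tray between -0.014 and 0.014 m and y of large_weight in the frame of long_tray between -0.098 and -0.07 m and z of large_weight in the frame of long_tray between 0.001 and 0.007 m and x of round_cap in the frame of short_tray between -0.014 and 0.014 m and y of round_cap in the frame of short_tray between 0.028 and 0.056 m and z of round_cap in the frame of short_tray between 0.001 and 0.007 m and x of small_weight in the frame of short_tray between -0.014 and 0.014 m and y of small_weight in the frame of short_tray between -0.056 and -0.028 m and z of small_weight in the frame of short_tray between 0.001 and 0.007 m and distance of middle_weight from where it was at the start of the episode below 0.02 m and distance of each of water_bottle, soil_brush from where it was at the start of the episode below 0.025 m); the robot touches nothing.
It fails at once if the middle-sized weight is moved or tipped (distance of middle_weight from where it was at the start of the episode above 0.02 m or angle between middle_weight's own z axis and vertical above 0.3 rad).
It fails at once if the bottle or the brush is disturbed (distance of any of water_bottle, soil_brush from where it was at the start of the episode above 0.025 m or angle between water_bottle's own z axis and vertical above 0.3 rad).
It also fails if it takes over 106 s, if anything falls off the work surface, if the arm or the gripper's body presses on something with over 40 N, if the wrist force passes 120 N, or if a joint passes its speed limit or range.

## Robot

A 6-joint arm with a two-finger parallel gripper is mounted at the origin on the work surface. World frame = base frame: x ahead of the robot, y to its left, z up, the work surface at z = 0. Lengths are in mm, angles in degrees, forces in N, time in s.
With the tool pointing down it reaches from about 300 to 850 mm from the base axis. Payload 4.2 kg.
Tool frame: the origin (TCP) lies at the very end of the fingers, on their centre line; the grasp point (between the pads) lies 19 mm behind it (env.grip_depth is the distance from the TCP to the grasp point, in mm); z points along the fingers, y is the line along which they close (so a half turn about z gives the same grasp; the last joint's range is limited). The gripper opens to 91 mm and grips with 3 to 60 N. Pads are 32 mm wide; open, the fingers measure 118 mm over their backs; the gripper's body (76 mm by 178 mm) begins 60 mm behind the grasp point.
Start: joints at [72.88, 18.312, 89.639, -0, 72.044, -1.146], TCP at [158.243, 552.813, 213.976] pointing down, gripper open.
Joint ranges: [-177.97, 177.97], [-48.28, 115.42], [12.27, 149.76], [-77.06, 257.06], [2.81, 150.46], [-146.56, 146.56]. Speed limits (degrees/s): [147.25, 147.25, 180, 180, 180, 180].

## Interface

Orientations are given as [roll, pitch, yaw] about the fixed x, y, z axes, in that order (R = Rz(yaw) Ry(pitch) Rx(roll)).
In Python, from workcell import env, cams gives the robot as it stands.
- The arm moves only by the tool apply_moves, never from a script. Its argument "deltas" is a list of rows, each a list of 5 numbers: the shift along the tool's x, y, z in m, then the turn about the tool's z in rad, then the opening, from -1 (shut) to 1 (fully open), so that 0 is half open. In form: [[tx, ty, tz, roll, gripper], ...]. A call has 1 to 5 rows; each row is the pose to reach, as a shift and turn from the pose commanded when the call began, along the tool's axes at that moment; what a row does not reach only later rows make up. A row lasts 1/10 s, in which the tool goes at most 50 mm and 8.59 degrees, less where a joint would pass 70% of its speed; a pose out of reach is approached as far as the arm can. A call with a gripper value outside its range is refused whole. The fingers move at their own pace and stop on an object; "grip_force" is the grip in N (left out, the last holds). Time passes only in rows, so rows that repeat a pose let the fingers close. It gives the time, the measured TCP pose, the force, the opening and the grip force at its end, in the units of the state.
- env.state(): the state, without advancing time (a new reading comes with each control period).
- cams.grab_frame(name): name is "scene" or "top" or "wrist"; returns the picture (384x512x3 uint8, blue, green, red); there is no depth.
- cams.get_calibration(name): a dict with "mtx" (3x3 intrinsics, pixels), "k1" (the pictures are not rectified: a ray, as slopes to the right and down, at radius r is drawn at 1 + k1 r^2 times it, then the intrinsics apply), "eye" and "attitude" of the camera in the world; the wrist camera has in their place "tool_from_camera" (4x4, takes a point from camera to tool coordinates, whose origin is the TCP and whose axes are the flange's). Camera axes: x right, y down, z forward; pixel columns grow to the right and rows downward; lengths in mm; the calibration is good to about 2 mm. A picture is of the moment at which its call begins: read the wrist's pose just before it. get_calibration takes no time and is no camera call.
- env.job_done(): hands the job in; it is judged then, once.
The state is a dict: "time_s": time; "qpos": joint angles; "qvel": joint speeds; "effort": joint torques, N m; "ee_pos": TCP position; "ee_rot": TCP orientation; "force": force on the tool from outside, world axes, zero at the start; "torque": the same for the moment, N m; "gripper_width": finger opening in mm; "gripper_force": force on a finger pad.
Only numpy, scipy, OpenCV 4.12 (cv2) and the standard library are available. Lean on these libraries where they do the work, as an engineer would, in place of code of your own. Each camera call takes 0.05 s, during which the arm holds its last target. There are 200 camera calls.

## Working session

There is one attempt and no reset: what is moved stays moved. The work goes in short steps, Python scripts to look and compute and a tool call to move; the robot and the scene stay as the last step left them, time stands still between calls to the robot, and variables do not carry over. Pictures are saved under pics/ and viewed, at most 14 in all, crops included, and the job is handed in when it is done.

Besides the shell and the picture viewer there is one more tool, called after "Call:" in YAML: its name, and indented under it one key for each argument. apply_moves: Moves the arm, as the interface text tells. Its arguments: {"type":"object","properties":{"deltas":{"type":"array"},"grip_force":{"type":"number"}},"required":["deltas"]}

```bash
mkdir -p pics; ls
python3 - <<'E'
from workcell import env, cams
import cv2
print(env.state())
for n in ("scene","top","wrist"):
    print(n,cams.get_calibration(n))
for n in ("scene","top"):
    cv2.imwrite(f"pics/{n}0.png",cv2.resize(cams.grab_frame(n),None,fx=1.5,fy=1.5,interpolation=cv2.INTER_CUBIC))
E
```

```text
pics
{'time_s': 0.0, 'qpos': array([ 7.28784251e+01,  1.83509605e+01,  8.97084150e+01, -1.55072669e-03,
        7.20424951e+01, -1.14439660e+00]), 'qvel': array([-0.0168906 , -0.00145477, -0.05565754,  0.02539661,  0.01577856,
        0.04887423]), 'effort': array([-3.40431598e-04, -4.12462270e+01, -2.31969595e+01,  7.27216084e-02,
        4.56438074e-02, -1.33033723e-04]), 'ee_pos': array([158.11208095, 552.29669274, 213.11348683]), 'ee_rot': array([-1.79898120e+02, -5.60537518e-04,  1.64023301e+02]), 'force': array([0.34654601, 0.63062185, 0.05302267]), 'torque': array([ 0.05355894, -0.01241041, -0.01108427]), 'gripper_force': 0.0, 'gripper_width': 91.24600996089532}
scene {'mtx': array([[491.07765913,   0.        , 252.6556041 ],
       [  0.        , 491.07765913, 193.37753123],
       [  0.        ,   0.        ,   1.        ]]), 'k1': 0.01701431980177745, 'eye': array([1253.31712008, -571.06366429,  979.49411031]), 'attitude': array([-1.34415996e+02, -3.90098999e-02,  5.11249892e+01])}
top {'mtx': array([[434.77268459,   0.        , 252.24967132],
       [  0.        , 434.77268459, 195.40088756],
       [  0.        ,   0.        ,   1.        ]]), 'k1': -0.10205671929219015, 'eye': array([ 278.65594332,   15.11629704, 1348.99912868]), 'attitude': array([-170.29231446,   -0.48301653,  -89.9302228 ])}
wrist {'mtx': array([[303.98330358,   0.        , 263.06467493],
       [  0.        , 303.98330358, 190.05448361],
       [  0.        ,   0.        ,   1.        ]]), 'k1': -0.01299361747703447, 'tool_from_camera': array([[-9.42423065e-04, -9.67619501e-01, -2.52411595e-01,
         7.02422019e+01],
       [ 9.99999507e-01, -9.90670678e-04,  6.40607096e-05,
         2.21801505e-01],
       [-3.12043158e-04, -2.52411410e-01,  9.67619958e-01,
        -1.71149984e+02],
       [ 0.00000000e+00,  0.00000000e+00,  0.00000000e+00,
         1.00000000e+00]])}
```

View pics/top0.png

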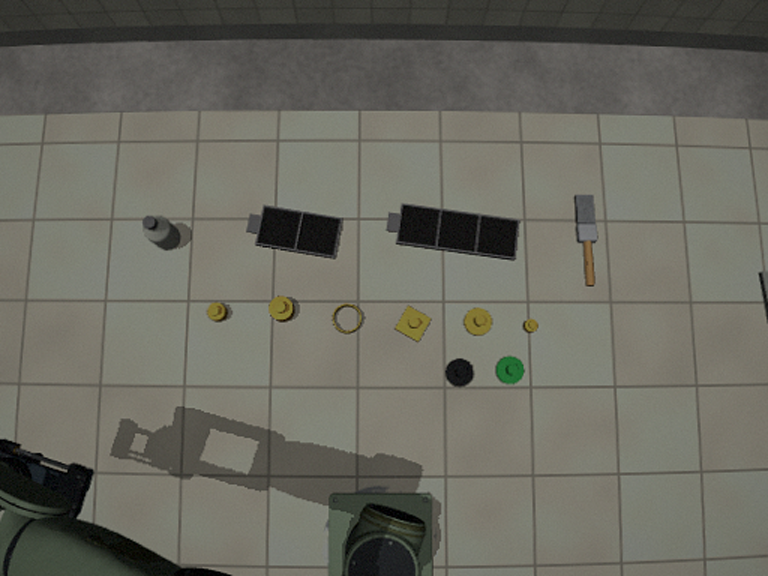

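View pics/scene0.png

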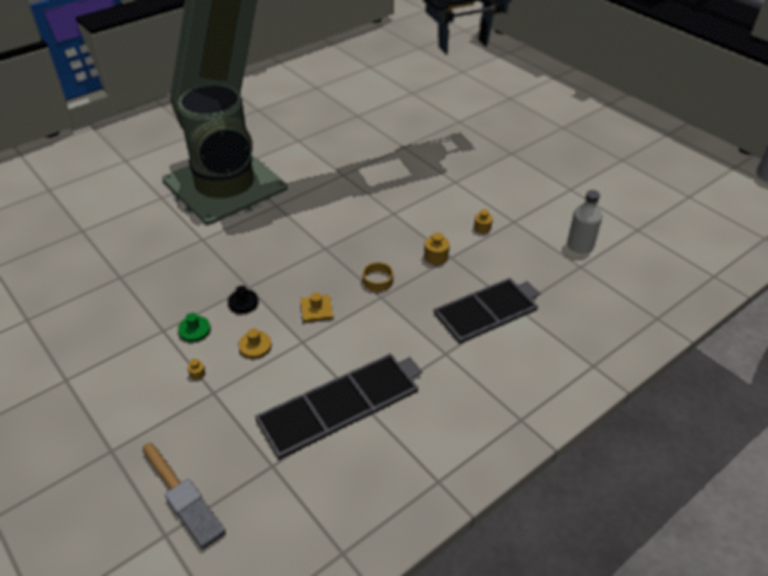

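The top view shows, left to right: middle weight (217,312), large weight (282,308), ring (347,319), square cap (413,323), round cap (478,321) and small weight (530,325). The short tray is at about (298,232) and the long tray at about (458,232), both with lugs to the left. The black and green look-alikes are at (459,372) and (510,370). Next I'll measure these positions.

```bash
cat > h.py <<'E'
import numpy as np, cv2
from scipy.spatial.transform import Rotation as Ro
from workcell import env, cams
def cam(name):
    c=cams.get_calibration(name)
    if name=="wrist":
        s=env.state(); R=Ro.from_euler('xyz',s['ee_rot'],degrees=True).as_matrix()
        T=np.array(c['tool_from_camera']); return c,R@T[:3,:3],R@T[:3,3]+s['ee_pos']
    return c,Ro.from_euler('xyz',c['attitude'],degrees=True).as_matrix(),np.array(c['eye'])
def to_world(C,px,z):
    c,R,e=C; px=np.atleast_2d(np.float64(px))
    p=cv2.undistortPoints(px.reshape(-1,1,2),c['mtx'],np.array([c['k1'],0,0,0.])).reshape(-1,2)
    d=np.c_[p,np.ones(len(p))]@R.T
    return (e+d*((z-e[2])/d[:,2])[:,None])
def to_px(C,P):
    c,R,e=C
    q=(np.atleast_2d(P)-e)@R
    return cv2.projectPoints(q,np.zeros(3),np.zeros(3),c['mtx'],np.array([c['k1'],0,0,0.]))[0].reshape(-1,2)
def blobs(im,lo,hi,mina):
    m=cv2.inRange(cv2.cvtColor(im,cv2.COLOR_BGR2HSV),lo,hi)
    n,l,s,ce=cv2.connectedComponentsWithStats(m)
    return [(ce[i],s[i],l==i) for i in range(1,n) if s[i,4]>=mina]
E
python3 - <<'E'
from h import *
C=cam("top"); im=cams.grab_frame("top"); cv2.imwrite("pics/t.png",im)
for ce,s,m in blobs(im,(20,120,60),(34,255,255),20):
    ctr=(s[0]+s[2]/2-.5, s[1]+s[3]/2-.5)
    print("yel",ce.round(1),s,to_world(C,ce,10)[0].round(0),to_world(C,ctr,10)[0].round(0))
for ce,s,m in blobs(im,(0,0,0),(180,255,30),600):
    if s[1]>190 or s[1]<120: continue
    r=cv2.minAreaRect(np.argwhere(m)[:,::-1].astype(np.float32))
    w=to_world(C,cv2.boxPoints(r),6); print("blk",ce.round(1),s[4],to_world(C,ce,4)[0].round(1),w.round(0)[:,:2].tolist())
E
```

```text
yel [186.8 205. ] [179 198  16  15 190] [477. 208.  10.] [477. 209.  10.]
yel [144.  207.3] [139 202  11  12 108] [469. 342.  10.] [469. 342.  10.]
yel [233. 212.] [223 203  18  19  51] [455.  64.  10.] [455.  68.  10.]
yel [274.9 215.4] [264 204  23  24 306] [445. -66.  10.] [445. -67.  10.]
yel [318.2 214. ] [310 205  18  19 253] [ 450. -201.   10.] [ 450. -202.   10.]
yel [353.7 216.5] [350 213   9   8  56] [ 442. -313.   10.] [ 442. -314.   10.]
```

Run:
```python
from h import *
C=cam("top"); im=cv2.imread("pics/t.png")
print(im[153,220],im[153,183],im[155,298],im[148,169])
for ce,s,m in blobs(im,(0,0,0),(180,255,45),150):
    if s[1]>190 or s[1]<120: continue
    r=cv2.minAreaRect(np.argwhere(m)[:,::-1].astype(np.float32))
    w=to_world(C,cv2.boxPoints(r),6); print("blk",ce.round(1),s[4],to_world(C,ce,4)[0].round(1),w.round(0)[:,:2].tolist())
```

```text
[21 18 21] [ 8 14  8] [19 18 20] [77 79 78]
blk [278.9 149.9] 596 [656.7 -81.    4. ] [[622.0, -36.0], [701.0, -47.0], [691.0, -126.0], [612.0, -114.0]]
blk [185.7 151.4] 606 [651.1 217.2   4. ] [[619.0, 263.0], [699.0, 250.0], [683.0, 171.0], [603.0, 185.0]]
blk [305.  153.6] 596 [ 644.9 -164.6    4. ] [[610.0, -120.0], [690.0, -131.0], [679.0, -211.0], [600.0, -198.0]]
blk [211.6 155.8] 609 [636.6 133.8   4. ] [[604.0, 179.0], [684.0, 167.0], [669.0, 87.0], [589.0, 100.0]]
blk [331.1 157.2] 594 [ 633.5 -248.6    4. ] [[598.0, -204.0], [678.0, -215.0], [669.0, -293.0], [589.0, -282.0]]
```

Both trays check out against their sizes: bays are about 80 mm across at 84.6 mm pitch. I'll start moving towards the large weight.

Call:
apply_moves:
  deltas:
    - [-0.2, -0.123, 0, 0.7, 1]
    - [-0.2, -0.123, 0, 0.7, 1]
    - [-0.2, -0.123, 0, 0.7, 1]
    - [-0.2, -0.123, 0, 0.7, 1]
    - [-0.2, -0.123, 0, 0.7, 1]
  grip_force: 40

```text
time_s: 0.65
ee_pos: [318.0, 377.1, 213.8]
ee_rot: [-180.0, 0.0, 123.6]
force: [0.3, 0.5, 0.3]
gripper_width: 91.6
gripper_force: 0.0
```

```bash
cat >> h.py <<'E'
def go(*targets):
    "deltas from the present pose to each (x,y,z,yaw) in mm, deg, one after another"
    s=env.state(); p=np.array(s['ee_pos']); yaw=s['ee_rot'][2]
    print("t",round(s['time_s'],2),p.round(1),"yaw",round(yaw,1),"w",round(s['gripper_width'],1))
    for x,y,z,w in targets:
        t=np.array([x,y,z]); a=np.radians(yaw); d=(t-p)/1000
        dx=d[0]*np.cos(a)+d[1]*np.sin(a); dy=d[0]*np.sin(a)-d[1]*np.cos(a)
        print([round(v,4) for v in (dx,dy,-d[2],np.radians(yaw-w))]); p=t; yaw=w
E
python3 -c "
from h import *
go((474,180,214,82))"
```

```text
t 0.65 [318.  377.1 213.8] yaw 123.6 w 91.6
[np.float64(-0.2505), np.float64(0.021), np.float64(-0.0002), np.float64(0.7256)]
```

Call:
apply_moves:
  deltas:
    - [-0.25, 0.02, 0, 0.725, 1]
    - [-0.25, 0.02, 0, 0.725, 1]
    - [-0.25, 0.02, 0, 0.725, 1]
    - [-0.25, 0.02, 0, 0.725, 1]
    - [-0.25, 0.02, 0, 0.725, 1]

```text
time_s: 1.15
ee_pos: [473.1, 182.0, 213.9]
ee_rot: [-180.0, -0.0, 82.1]
force: [0.3, 0.6, 0.3]
gripper_width: 91.3
gripper_force: 0.0
```

```bash
python3 -c "
from h import *
C=cam('wrist'); im=cams.grab_frame('wrist'); cv2.imwrite('pics/w1.png',im)
for ce,s,m in blobs(im,(20,110,40),(36,255,255),60): print('yel',ce.round(1),s,to_world(C,ce,20)[0].round(0))
for ce,s,m in blobs(im,(0,0,0),(180,255,45),1500): print('blk',ce.round(1),s,to_world(C,ce,4)[0].round(0))
go((474,206,16,82))"
```

```text
yel [241.8  34.7] [226  16  32  38 981] [472. 336.  20.]
yel [263.4 156.8] [ 243  135   42   44 1417] [477. 199.  20.]
yel [ 86.5 262.2] [ 75 235  32  55 731] [224.  93.  20.]
yel [264.7 238.8] [244 234  39  14 157] [463.  93.  20.]
yel [439.5 261.9] [420 235  33  55 780] [689.  28.  20.]
yel [388.  308.9] [ 248  298  264   20 3595] [618. -35.  20.]
blk [406.6 125. ] [ 373   94   68   63 3275] [656. 211.   4.]
blk [396.8 192.3] [ 365  165   65   56 2749] [642. 127.   4.]
blk [163.2 232.8] [ 119  206   83   44 1663] [328. 114.   4.]
blk [188.  324.9] [    0   221   512   163 29985] [332. -33.   4.]
blk [434.6 262.8] [ 349  222  163   81 4382] [691.  18.   4.]
t 1.2 [478.  176.3 213.8] yaw 81.6 w 91.1
[np.float64(0.0288), np.float64(-0.0083), np.float64(0.1978), np.float64(-0.0067)]
```

View pics/w1.png

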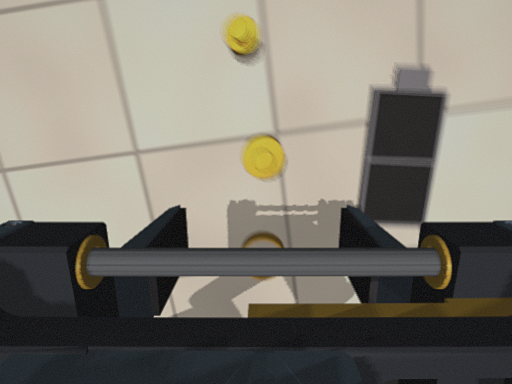

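The wrist view shows the middle weight at (242,35), the large weight at (263,157) and the short tray on the right with its lug up. The arm was still settling during that shot, so I'll look again at rest.

```bash
python3 -c "
from h import *
cams.grab_frame('wrist')
C=cam('wrist'); im=cams.grab_frame('wrist')
for ce,s,m in blobs(im,(20,110,40),(36,255,255),60)[:2]: print('yel',ce.round(1),s,to_world(C,ce,20)[0].round(0))
for ce,s,m in blobs(im,(0,0,0),(180,255,45),1500)[:2]: print('blk',ce.round(1),s,to_world(C,ce,4)[0].round(0))
for ce,s,m in blobs(im,(0,0,90),(180,40,140),150): print('grey',ce.round(1),s)
go((474,206,16,82))"
```

```text
yel [234.1  28.7] [ 217    9   35   42 1097] [467. 340.  20.]
yel [257.8 152.2] [ 237  131   43   44 1464] [473. 203.  20.]
blk [402.1 118.2] [ 367   85   72   68 3608] [654. 217.   4.]
blk [393.2 186.1] [ 359  157   69   60 2908] [640. 132.   4.]
grey [400.9 117.3] [ 356   59   87  165 2138]
grey [291.5 224.3] [ 228  200  126   48 3694]
grey [259.  243.3] [242 238  35  10 261]
grey [262.8 265.2] [  89  257  350   18 5055]
grey [218.9 296.8] [ 169  276   98   42 1938]
grey [300.2 281.5] [284 276  62  22 169]
t 1.3 [473.5 181.6 213.5] yaw 82.1 w 91.2
[np.float64(0.0242), np.float64(-0.0029), np.float64(0.1975), np.float64(0.0019)]
```

Call:
apply_moves:
  deltas:
    - [0.0225, -0.003, 0.05, 0, 1]
    - [0.0225, -0.003, 0.1, 0, 1]
    - [0.0225, -0.003, 0.15, 0, 1]
    - [0.0225, -0.003, 0.18, 0, 1]
    - [0.0225, -0.003, 0.198, 0, 1]

```text
time_s: 1.8
ee_pos: [468.9, 207.0, 12.7]
ee_rot: [-179.7, 0.2, 82.5]
force: [-0.8, -0.4, -0.0]
gripper_width: 91.2
gripper_force: 0.0
```

Call:
apply_moves:
  deltas:
    - [0, 0, 0, 0, -0.2]
    - [0, 0, 0, 0, -0.2]
    - [0, 0, 0, 0, -0.2]
    - [0, 0, 0, 0, -0.2]
    - [0, 0, 0, 0, -0.2]
  grip_force: 40

```text
time_s: 2.3
ee_pos: [472.9, 206.9, 17.1]
ee_rot: [179.9, -0.1, 82.4]
force: [0.2, -0.0, 0.8]
gripper_width: 54.0
gripper_force: 0.0
```

Call:
apply_moves:
  deltas:
    - [0, 0, 0, 0, -0.2]
    - [0, 0, 0, 0, -0.2]
    - [0, 0, 0, 0, -0.2]

```text
time_s: 2.6
ee_pos: [473.3, 206.8, 16.9]
ee_rot: [179.9, -0.1, 82.4]
force: [0.3, -0.2, 7.0]
gripper_width: 49.3
gripper_force: 40.0
```

```bash
python3 -c "
from h import *
a=82
go((474,204,80,82),(627,-243,80,82),(627,-243,23,82))"
```

```text
t 2.6 [473.3 206.8  16.9] yaw 82.4 w 49.3
[np.float64(-0.0027), np.float64(0.0011), np.float64(-0.0631), np.float64(0.0067)]
[np.float64(-0.4214), np.float64(0.2137), np.float64(-0.0), np.float64(0.0)]
[np.float64(0.0), np.float64(0.0), np.float64(0.057), np.float64(0.0)]
```

Call:
apply_moves:
  deltas:
    - [0, 0, -0.03, 0, -0.2]
    - [0, 0, -0.065, 0, -0.2]
    - [-0.02, 0.01, -0.095, 0, -0.2]
    - [-0.06, 0.03, -0.095, 0, -0.2]
    - [-0.1, 0.05, -0.095, 0, -0.2]

```text
time_s: 3.1
ee_pos: [508.2, 100.1, 111.1]
ee_rot: [-180.0, -0.0, 82.5]
force: [0.9, -0.4, -5.5]
gripper_width: 48.8
gripper_force: 40.0
```

Call:
apply_moves:
  deltas:
    - [-0.045, 0.023, 0, 0, -0.2]
    - [-0.09, 0.046, 0, 0, -0.2]
    - [-0.13, 0.068, 0, 0, -0.2]
    - [-0.17, 0.09, 0, 0, -0.2]
    - [-0.21, 0.11, 0, 0, -0.2]

```text
time_s: 3.6
ee_pos: [588.9, -123.6, 109.3]
ee_rot: [-179.8, -0.0, 82.3]
force: [0.7, 0.2, -6.0]
gripper_width: 49.1
gripper_force: 40.0
```

Call:
apply_moves:
  deltas:
    - [-0.04, 0.02, 0, 0, -0.2]
    - [-0.08, 0.04, 0, 0, -0.2]
    - [-0.11, 0.058, 0, 0, -0.2]
    - [-0.117, 0.061, 0, 0, -0.2]
    - [-0.117, 0.061, 0, 0, -0.2]

```text
time_s: 4.1
ee_pos: [633.5, -246.8, 108.7]
ee_rot: [-179.8, -0.1, 82.2]
force: [-0.6, 0.5, -6.0]
gripper_width: 49.2
gripper_force: 40.0
```

```bash
python3 -c "
from h import *
cams.grab_frame('top')
C=cam('wrist'); im=cams.grab_frame('wrist'); cv2.imwrite('pics/w2.png',im)
for ce,s,m in blobs(im,(0,0,0),(180,255,45),800): print('blk',ce.round(1),s,to_world(C,ce,4)[0].round(0))
go((635.5,-245.5,24,82.1))"
```

```text
blk [144.7 253.7] [  69  223  148   93 3045] [ 508. -295.    4.]
blk [380.  253.6] [ 310  223  148   80 3067] [ 740. -326.    4.]
blk [251.5 326.6] [    0   276   512    79 18034] [ 601. -393.    4.]
t 4.2 [ 633.4 -244.7  109.5] yaw 82.4 w 48.7
[np.float64(-0.0006), np.float64(0.0022), np.float64(0.0855), np.float64(0.0048)]
```

View pics/w2.png

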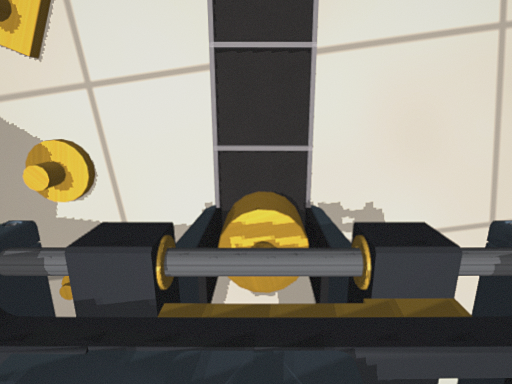

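The weight is held over the last bay. The bay ribs are at rows 148 (columns 218–309) and 44 (columns 214–316), and the round cap is at upper left (60,170). I'll check the tray against the ribs.

```bash
python3 -c "
from h import *
C=cam('wrist')
print(to_world(C,[(263.5,148),(265,44),(211,45),(317,45)],12).round(1))
print(to_world(C,[(47,170)],12).round(1))"
```

```text
[[ 639.3 -205.5   12. ]
 [ 651.8 -121.9   12. ]
 [ 608.  -116.7   12. ]
 [ 693.7 -128.3   12. ]]
[[ 442.2 -198.9   12. ]]
```

Call:
apply_moves:
  deltas:
    - [0, 0, 0.03, 0, -0.2]
    - [0, 0, 0.06, 0, -0.2]
    - [0, 0, 0.08, 0, -0.2]
    - [0, 0, 0.087, 0, -0.2]
    - [0, 0, 0.087, 0, -0.2]

```text
time_s: 4.7
ee_pos: [634.0, -244.4, 23.4]
ee_rot: [-179.9, -0.1, 82.5]
force: [0.9, -0.8, -4.6]
gripper_width: 48.8
gripper_force: 40.0
```

Call:
apply_moves:
  deltas:
    - [0, 0, 0, 0, -0.2]
    - [0, 0, 0, 0, -0.2]

```text
time_s: 4.9
ee_pos: [635.8, -246.0, 25.6]
ee_rot: [179.8, 0.0, 82.4]
force: [0.5, 0.2, -4.7]
gripper_width: 48.9
gripper_force: 40.0
```

Call:
apply_moves:
  deltas:
    - [0, 0, 0, 0, 0.7]
    - [0, 0, 0, 0, 0.7]
    - [0, 0, 0, 0, 0.7]
    - [0, 0, 0, 0, 0.7]
    - [0, 0, -0.01, 0, 0.7]

```text
time_s: 5.4
ee_pos: [633.8, -245.7, 33.2]
ee_rot: [-179.9, -0.0, 82.4]
force: [-0.8, -0.1, 0.1]
gripper_width: 77.5
gripper_force: 0.0
```

Call:
apply_moves:
  deltas:
    - [0, 0, -0.04, 0, 0.7]
    - [0, 0, -0.09, 0, 0.7]
    - [0, 0, -0.12, 0, 0.7]
    - [0, 0, -0.12, 0, 0.7]

```text
time_s: 5.8
ee_pos: [637.8, -247.2, 161.1]
ee_rot: [179.3, 0.2, 82.4]
force: [0.1, -0.9, 0.4]
gripper_width: 77.3
gripper_force: 0.0
```

```bash
python3 -c "
from h import *
C=cam('top'); im=cams.grab_frame('top'); cv2.imwrite('pics/t2.png',im)
for ce,s,m in blobs(im,(20,120,60),(34,255,255),20): print('yel',ce.round(1),s,to_world(C,ce,12)[0].round(0))
go((444,-199,140,82),(444,-230,140,82))"
```

```text
yel [143.9 207.3] [138 202  13  12 107] [469. 342.  12.]
yel [233.1 212. ] [223 203  18  19  47] [455.  64.  12.]
yel [276.5 211.8] [267 204  20  16 172] [456. -71.  12.]
t 5.85 [ 636.2 -246.6  157.8] yaw 82.4 w 77.6
[np.float64(0.0217), np.float64(-0.1968), np.float64(0.0178), np.float64(0.0066)]
[np.float64(-0.0307), np.float64(0.0043), np.float64(-0.0), np.float64(0.0)]
```

Call:
apply_moves:
  deltas:
    - [-0.009, -0.05, 0, 0, 0.7]
    - [-0.009, -0.1, 0, 0, 0.7]
    - [-0.009, -0.15, 0, 0, 0.7]
    - [-0.009, -0.19, 0, 0, 0.7]
    - [-0.009, -0.192, 0, 0, 0.7]

```text
time_s: 6.35
ee_pos: [436.9, -227.4, 152.4]
ee_rot: [-179.6, -0.1, 82.3]
force: [0.8, -0.1, -0.2]
gripper_width: 78.1
gripper_force: 0.0
```

Call:
apply_moves:
  deltas:
    - [0, 0, 0, 0, 0]
    - [0, 0, 0, 0, 0]

```text
time_s: 6.55
ee_pos: [444.2, -229.7, 153.7]
ee_rot: [180.0, -0.0, 82.4]
force: [-0.7, 0.2, 0.5]
gripper_width: 64.4
gripper_force: 0.0
```

```bash
python3 -c "
from h import *
C=cam('wrist'); im=cams.grab_frame('wrist'); cv2.imwrite('pics/w3.png',im)
for ce,s,m in blobs(im,(18,110,40),(36,255,255),300): print('yel',ce.round(1),s,to_world(C,ce,12)[0].round(0))
go((446,-200,15,82))"
```

```text
yel [240.8  20.9] [ 204    0   74   54 2709] [445. -76.  12.]
yel [265.1 153.1] [ 238  126   55   55 2382] [ 451. -201.   12.]
yel [454.1 177.6] [ 419  151   70   56 3000] [ 646. -254.   12.]
yel [133.9 262.2] [125 235  24  55 701] [ 287. -305.   12.]
yel [392.3 262.5] [378 235  25  55 718] [ 578. -344.   12.]
yel [355.9 309.1] [ 193  298  312   20 4599] [ 533. -400.   12.]
t 6.6 [ 444.4 -229.7  153.6] yaw 82.4 w 60.4
[np.float64(0.0297), np.float64(-0.0024), np.float64(0.1386), np.float64(0.0069)]
```

View pics/w3.png

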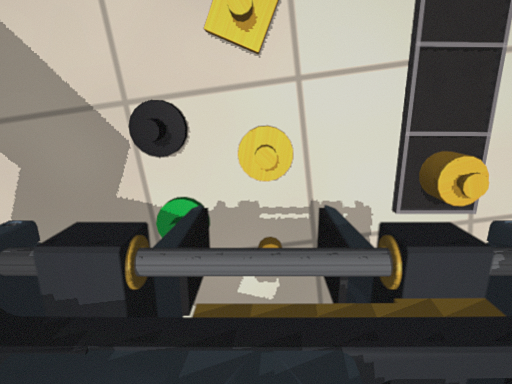

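The round cap is at (265,153), which is (450,-201) in the world. The look-alikes are clear of it to the left, and the large weight stands in its bay. I'll descend onto the knob.

Call:
apply_moves:
  deltas:
    - [0.03, 0.002, 0.04, 0, 0]
    - [0.03, 0.002, 0.08, 0, 0]
    - [0.03, 0.002, 0.11, 0, 0]
    - [0.03, 0.002, 0.125, 0, 0]
    - [0.03, 0.002, 0.129, 0, 0]

```text
time_s: 7.1
ee_pos: [449.0, -199.4, 22.6]
ee_rot: [-179.8, -0.1, 82.4]
force: [1.3, -0.4, -0.2]
gripper_width: 45.1
gripper_force: 0.0
```

Call:
apply_moves:
  deltas:
    - [0, 0, 0.006, 0, 0]
    - [0, 0, 0.009, 0, 0]
    - [0, 0, 0.009, 0, -0.7]
    - [0, 0, 0.009, 0, -0.7]
    - [0, 0, 0.009, 0, -0.7]

```text
time_s: 7.6
ee_pos: [449.6, -200.2, 16.5]
ee_rot: [179.9, 0.0, 82.4]
force: [0.4, 0.9, -0.1]
gripper_width: 24.3
gripper_force: 0.0
```

Call:
apply_moves:
  deltas:
    - [0, 0, 0, 0, -0.9]
    - [0, 0, 0, 0, -0.9]
    - [0, 0, 0, 0, -0.9]
    - [0, 0, 0, 0, -0.9]

```text
time_s: 8.0
ee_pos: [449.7, -200.2, 16.5]
ee_rot: [179.9, 0.0, 82.4]
force: [0.3, 0.2, 6.5]
gripper_width: 20.9
gripper_force: 40.0
```

```bash
python3 -c "
from h import *
go((450,-201,110,82),(652.5,217,110,80),(652.5,217,20,80))"
```

```text
t 8.0 [ 449.7 -200.2   16.5] yaw 82.4 w 20.9
[np.float64(-0.0007), np.float64(0.0004), np.float64(-0.0935), np.float64(0.0066)]
[np.float64(0.4421), np.float64(0.1424), np.float64(-0.0), np.float64(0.0349)]
[np.float64(0.0), np.float64(0.0), np.float64(0.09), np.float64(0.0)]
```

Call:
apply_moves:
  deltas:
    - [0, 0, -0.03, 0, -0.9]
    - [0, 0, -0.065, 0, -0.9]
    - [0.02, 0.006, -0.094, 0, -0.9]
    - [0.06, 0.019, -0.094, 0, -0.9]
    - [0.1, 0.032, -0.094, 0, -0.9]

```text
time_s: 8.5
ee_pos: [494.1, -104.4, 110.3]
ee_rot: [180.0, -0.0, 82.3]
force: [0.6, 0.2, -3.9]
gripper_width: 21.1
gripper_force: 40.0
```

Call:
apply_moves:
  deltas:
    - [0.045, 0.015, 0, 0, -0.9]
    - [0.09, 0.029, 0, 0, -0.9]
    - [0.135, 0.044, 0, 0.01, -0.9]
    - [0.18, 0.058, 0, 0.02, -0.9]
    - [0.22, 0.071, 0, 0.03, -0.9]

```text
time_s: 9.0
ee_pos: [593.2, 105.7, 108.6]
ee_rot: [-179.8, 0.0, 80.7]
force: [1.4, -0.4, -3.4]
gripper_width: 20.9
gripper_force: 40.0
```

Call:
apply_moves:
  deltas:
    - [0.04, 0.012, 0, 0.01, -0.9]
    - [0.08, 0.025, 0, 0.01, -0.9]
    - [0.11, 0.033, 0, 0.01, -0.9]
    - [0.12, 0.036, 0, 0.01, -0.9]
    - [0.12, 0.036, 0, 0.01, -0.9]

```text
time_s: 9.5
ee_pos: [648.0, 217.0, 108.2]
ee_rot: [-179.9, 0.1, 80.2]
force: [-0.5, -0.6, -2.9]
gripper_width: 21.3
gripper_force: 40.0
```

Call:
apply_moves:
  deltas:
    - [0, 0, 0, 0, -0.9]
    - [0, 0, 0, 0, -0.9]

```text
time_s: 9.7
ee_pos: [647.9, 214.5, 109.7]
ee_rot: [-179.9, 0.1, 80.0]
force: [-0.7, 0.2, -2.9]
gripper_width: 21.1
gripper_force: 40.0
```

```bash
python3 -c "
from h import *
go((652.5,216.5,21,80))
C=cam('scene'); im=cams.grab_frame('scene'); cv2.imwrite('pics/s2.png',cv2.resize(im,None,fx=1.5,fy=1.5,interpolation=cv2.INTER_CUBIC))"
```

```text
t 9.7 [647.9 214.5 109.7] yaw 80.0 w 21.1
[np.float64(0.0028), np.float64(0.0042), np.float64(0.0887), np.float64(0.0003)]
```

View pics/s2.png

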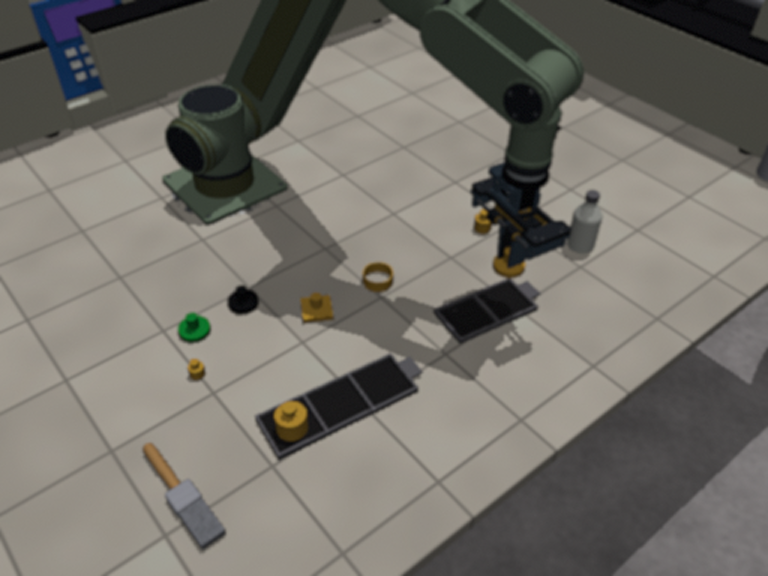

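The large weight stands upright in its bay at (291,421), and the round cap is held level at (509,264). Lowering it now.

Call:
apply_moves:
  deltas:
    - [0.003, 0.004, 0.03, 0, -0.9]
    - [0.003, 0.004, 0.06, 0, -0.9]
    - [0.003, 0.004, 0.08, 0, -0.9]
    - [0.003, 0.004, 0.085, 0, -0.9]
    - [0.003, 0.004, 0.0875, 0, -0.9]

```text
time_s: 10.25
ee_pos: [653.1, 217.6, 22.5]
ee_rot: [-180.0, 0.0, 80.0]
force: [0.8, -0.1, -1.4]
gripper_width: 20.9
gripper_force: 40.0
```

Call:
apply_moves:
  deltas:
    - [0, 0, 0, 0, -0.9]
    - [0, 0, 0, 0, -0.9]
    - [0, 0, 0, 0, -0.9]

```text
time_s: 10.55
ee_pos: [653.9, 218.6, 23.8]
ee_rot: [179.9, -0.1, 80.1]
force: [0.4, -0.2, -2.9]
gripper_width: 20.8
gripper_force: 40.0
```

Call:
apply_moves:
  deltas:
    - [0, 0, 0, 0, -0.1]
    - [0, 0, 0, 0, -0.1]
    - [0, 0, 0, 0, -0.1]
    - [0, 0, 0, 0, 0]
    - [0, 0, -0.01, 0, 0]

```text
time_s: 11.05
ee_pos: [652.1, 218.1, 31.5]
ee_rot: [-179.8, 0.1, 80.1]
force: [-0.7, 0.6, 0.8]
gripper_width: 45.8
gripper_force: 0.0
```

Call:
apply_moves:
  deltas:
    - [0, 0, -0.04, 0, 0]
    - [0, 0, -0.08, 0, 0]
    - [0, 0, -0.1, 0, 0.5]
    - [0, 0, -0.1, 0, 0.7]
    - [0, 0, -0.1, 0, 0.7]

```text
time_s: 11.55
ee_pos: [653.0, 218.3, 132.8]
ee_rot: [180.0, -0.0, 80.1]
force: [0.7, -0.8, -0.8]
gripper_width: 66.7
gripper_force: 0.0
```

```bash
python3 -c "
from h import *
go((457,37,150,82))"
```

```text
t 11.55 [653.  218.3 132.8] yaw 80.1 w 66.7
[np.float64(-0.2124), np.float64(-0.1618), np.float64(-0.0172), np.float64(-0.0333)]
```

Call:
apply_moves:
  deltas:
    - [-0.04, -0.03, -0.017, 0, 1]
    - [-0.08, -0.06, -0.017, 0, 1]
    - [-0.12, -0.09, -0.017, 0, 1]
    - [-0.155, -0.12, -0.017, -0.01, 1]
    - [-0.185, -0.142, -0.017, -0.02, 1]

```text
time_s: 12.05
ee_pos: [477.4, 59.1, 147.6]
ee_rot: [-179.7, 0.1, 81.3]
force: [1.1, 0.6, -0.4]
gripper_width: 91.1
gripper_force: 0.0
```

Call:
apply_moves:
  deltas:
    - [-0.025, -0.015, 0, -0.01, 1]
    - [-0.03, -0.02, 0, -0.01, 1]
    - [-0.03, -0.02, 0, -0.01, 1]
    - [-0.03, -0.02, 0, -0.01, 1]

```text
time_s: 12.45
ee_pos: [457.9, 34.6, 149.0]
ee_rot: [-180.0, -0.0, 81.8]
force: [0.0, 0.7, -0.4]
gripper_width: 91.0
gripper_force: 0.0
```

```bash
python3 -c "
from h import *
C=cam('wrist'); im=cams.grab_frame('wrist'); cv2.imwrite('pics/w4.png',im)
for ce,s,m in blobs(im,(18,110,40),(36,255,255),200): print('yel',ce.round(1),s,to_world(C,ce,12)[0].round(0))
go((456,66,13,82))"
```

```text
yel [254.6 153.8] [225 119  61  61 803] [454.  64.  12.]
yel [ 86.9 261.6] [ 75 235  32  55 845] [250. -28.  12.]
yel [439.3 261.8] [420 235  33  55 855] [641. -85.  12.]
yel [263.6 283.4] [234 276  55  22 744] [442. -84.  12.]
yel [388.7 309. ] [ 248  298  264   20 3924] [ 582. -138.   12.]
t 12.5 [458.1  34.7 149.1] yaw 81.8 w 91.1
[np.float64(0.0307), np.float64(-0.0065), np.float64(0.1361), np.float64(-0.0029)]
```

View pics/w4.png

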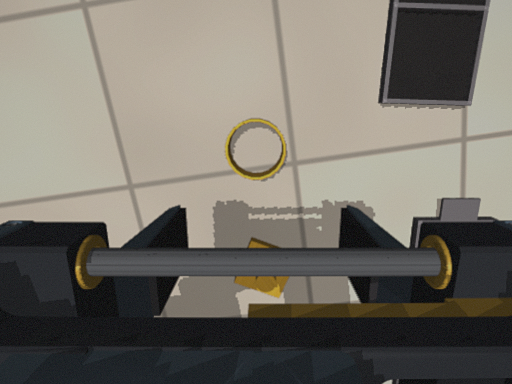

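The ring's outline is centred at (255,149), about (455,67), and nothing obstructs it. I'll descend around it and use a gentler grip.

Call:
apply_moves:
  deltas:
    - [0.032, -0.0075, 0.04, 0, 1]
    - [0.032, -0.0075, 0.08, 0, 1]
    - [0.032, -0.0075, 0.115, 0, 1]
    - [0.032, -0.0075, 0.13, 0, 1]
    - [0.032, -0.0075, 0.137, 0, 1]

```text
time_s: 13.0
ee_pos: [453.8, 67.6, 10.4]
ee_rot: [-179.8, 0.0, 81.9]
force: [-0.1, 0.7, 0.7]
gripper_width: 91.2
gripper_force: 0.0
```

Call:
apply_moves:
  deltas:
    - [0, 0, 0, 0, 0.1]
    - [0, 0, 0, 0, 0.1]
    - [0, 0, 0, 0, 0.1]
    - [0, 0, 0, 0, 0.1]
    - [0, 0, 0, 0, 0.1]
  grip_force: 15

```text
time_s: 13.5
ee_pos: [454.9, 66.8, 13.3]
ee_rot: [179.9, -0.0, 81.8]
force: [-0.1, 0.3, 3.4]
gripper_width: 59.1
gripper_force: 15.0
```

Call:
apply_moves:
  deltas:
    - [0, 0, 0, 0, 0.1]
    - [0, 0, 0, 0, 0.1]

```text
time_s: 13.7
ee_pos: [454.9, 66.8, 13.2]
ee_rot: [179.9, -0.0, 81.8]
force: [-0.9, 0.7, 7.1]
gripper_width: 59.4
gripper_force: 15.0
```

```bash
python3 -c "
from h import *
go((455,67,80,82),(657.5,-80.5,80,82.1),(657.5,-80.5,17,82.1))"
```

```text
t 13.7 [454.9  66.8  13.2] yaw 81.8 w 59.4
[np.float64(0.0002), np.float64(0.0001), np.float64(-0.0668), np.float64(-0.0036)]
[np.float64(-0.1179), np.float64(0.2211), np.float64(-0.0), np.float64(-0.0017)]
[np.float64(0.0), np.float64(0.0), np.float64(0.063), np.float64(0.0)]
```

Call:
apply_moves:
  deltas:
    - [0, 0, -0.03, 0, 0.1]
    - [0, 0, -0.067, 0, 0.1]
    - [-0.02, 0.037, -0.067, 0, 0.1]
    - [-0.04, 0.075, -0.067, 0, 0.1]
    - [-0.06, 0.113, -0.067, 0, 0.1]

```text
time_s: 14.2
ee_pos: [558.4, -9.6, 79.9]
ee_rot: [180.0, -0.0, 81.8]
force: [-0.1, 0.8, -1.1]
gripper_width: 59.1
gripper_force: 15.0
```

Call:
apply_moves:
  deltas:
    - [-0.02, 0.038, 0, 0, 0.1]
    - [-0.04, 0.075, 0, 0, 0.1]
    - [-0.055, 0.102, 0, 0, 0.1]
    - [-0.058, 0.108, 0, 0, 0.1]
    - [-0.058, 0.108, 0, 0, 0.1]

```text
time_s: 14.7
ee_pos: [656.1, -82.1, 78.5]
ee_rot: [-179.9, -0.0, 81.7]
force: [-0.7, 0.4, -1.3]
gripper_width: 59.3
gripper_force: 15.0
```

Call:
apply_moves:
  deltas:
    - [0, 0, 0, 0, 0.1]
    - [0, 0, 0, 0, 0.1]
    - [0, 0, 0, 0, 0.1]

```text
time_s: 15.0
ee_pos: [655.4, -80.7, 79.7]
ee_rot: [-180.0, -0.0, 81.9]
force: [-0.6, 0.6, -0.4]
gripper_width: 59.5
gripper_force: 15.0
```

```bash
python3 -c "
from h import *
C=cam('wrist'); im=cams.grab_frame('wrist'); cv2.imwrite('pics/w5.png',im)
go((657,-80.5,18,82.1))"
```

```text
t 15.05 [655.6 -80.8  79.8] yaw 81.9 w 59.4
[np.float64(0.0005), np.float64(0.0014), np.float64(0.0618), np.float64(-0.0043)]
```

View pics/w5.png

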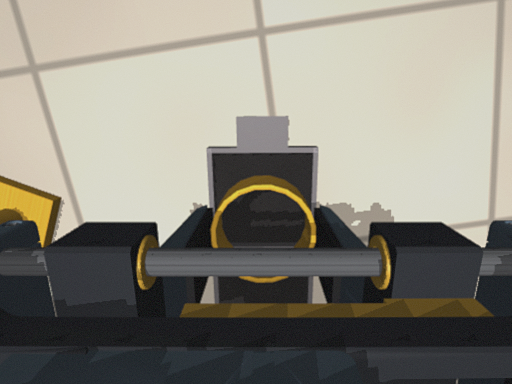

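The ring is centred between the tray's side rims (columns 208 and 318), below the lug at (262,131). Lowering.

Call:
apply_moves:
  deltas:
    - [0.0005, 0.0015, 0.02, 0, 0.1]
    - [0.0005, 0.0015, 0.04, 0, 0.1]
    - [0.0005, 0.0015, 0.055, 0, 0.1]
    - [0.0005, 0.0015, 0.06, 0, 0.1]
    - [0.0005, 0.0015, 0.062, 0, 0.1]

```text
time_s: 15.55
ee_pos: [657.1, -81.0, 17.4]
ee_rot: [-179.9, -0.0, 81.8]
force: [-1.8, -0.3, 3.0]
gripper_width: 59.4
gripper_force: 15.0
```

Call:
apply_moves:
  deltas:
    - [0, 0, 0, 0, 0.1]
    - [0, 0, 0, 0, 0.1]
    - [0, 0, 0, 0, 0.6]
    - [0, 0, 0, 0, 0.6]
    - [0, 0, 0, 0, 0.6]

```text
time_s: 16.05
ee_pos: [658.0, -81.4, 17.9]
ee_rot: [179.9, -0.0, 81.8]
force: [-0.5, -0.7, -0.8]
gripper_width: 73.2
gripper_force: 0.0
```

Call:
apply_moves:
  deltas:
    - [0, 0, 0, 0, 0.6]
    - [0, 0, -0.02, 0, 0.6]
    - [0, 0, -0.06, 0, 0.6]
    - [0, 0, -0.11, 0, 0.6]
    - [0, 0, -0.13, 0, 0.6]

```text
time_s: 16.55
ee_pos: [660.1, -81.6, 152.8]
ee_rot: [179.5, -0.0, 81.8]
force: [0.7, 0.7, 1.1]
gripper_width: 73.2
gripper_force: 0.0
```

```bash
python3 -c "
from h import *
go((447,-98,150,82))"
```

```text
t 16.55 [660.1 -81.6 152.8] yaw 81.8 w 73.2
[np.float64(-0.0466), np.float64(-0.2086), np.float64(0.0028), np.float64(-0.0034)]
```

Call:
apply_moves:
  deltas:
    - [-0.011, -0.045, 0, 0, 0.3]
    - [-0.022, -0.09, 0, 0, 0]
    - [-0.033, -0.135, 0, 0, 0]
    - [-0.042, -0.175, 0, 0, 0]
    - [-0.0465, -0.2, 0, 0, 0]

```text
time_s: 17.05
ee_pos: [449.8, -98.7, 147.4]
ee_rot: [-179.9, 0.0, 81.8]
force: [0.7, 0.5, -0.0]
gripper_width: 45.4
gripper_force: 0.0
```

Call:
apply_moves:
  deltas:
    - [0, -0.008, 0, 0, 0]
    - [0, -0.008, 0, 0, 0]
    - [0, -0.008, 0, 0, 0]
    - [0, -0.008, 0, 0, 0]

```text
time_s: 17.45
ee_pos: [446.8, -97.7, 147.5]
ee_rot: [179.9, -0.0, 81.8]
force: [0.7, -0.9, -0.8]
gripper_width: 45.6
gripper_force: 0.0
```

```bash
python3 -c "
from h import *
C=cam('wrist'); im=cams.grab_frame('wrist'); cv2.imwrite('pics/w6.png',im)
for ce,s,m in blobs(im,(18,110,40),(36,255,255),300)[:4]:
    r=cv2.minAreaRect(np.argwhere(m)[:,::-1].astype(np.float32)); w=to_world(C,cv2.boxPoints(r),12)[:,:2]
    e=w[1]-w[0]; print('yel',ce.round(1),s,to_world(C,ce,12)[0].round(0),w.mean(0).round(1),np.degrees(np.arctan2(e[1],e[0]))%90,w.round(0).tolist())
go((446,-67,16.5,82))"
```

```text
yel [476.  133.6] [ 437  102   75   65 2533] [666. -79.  12.] [664.  -80.2] 82.07612337146756 [[627.0, -43.0], [699.0, -53.0], [703.0, -118.0], [627.0, -107.0]]
yel [257.4 151.4] [ 223  117   70   70 3027] [446. -66.  12.] [446.5 -66.7] 59.31628117796959 [[408.0, -77.0], [436.0, -29.0], [484.0, -56.0], [458.0, -105.0]]
yel [169.1 262.2] [162 235  19  55 550] [ 331. -174.   12.] [ 332.4 -174.6] 73.66199215304859 [[314.0, -205.0], [333.0, -140.0], [351.0, -144.0], [333.0, -209.0]]
yel [357.1 262. ] [346 235  20  55 562] [ 538. -204.   12.] [ 536.8 -204.2] 85.53556363633598 [[528.0, -170.0], [547.0, -171.0], [547.0, -239.0], [526.0, -237.0]]
t 17.5 [446.6 -97.7 147.3] yaw 81.8 w 45.8
[np.float64(0.0303), np.float64(-0.0049), np.float64(0.1308), np.float64(-0.0029)]
```

View pics/w6.png

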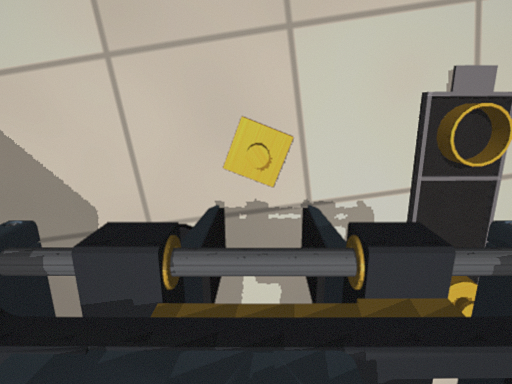

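The square cap is at (258,152), or (446.5,-66.7) in the world. Its edges lie at about 60° against the tray's 82°. I'll grip it at yaw 60° and place it at 82°. The ring is well placed in its bay at upper right.

Call:
apply_moves:
  deltas:
    - [0.0305, -0.0045, 0.04, 0.13, 0]
    - [0.0305, -0.0045, 0.08, 0.26, 0]
    - [0.0305, -0.0045, 0.105, 0.375, 0]
    - [0.0305, -0.0045, 0.118, 0.375, 0]
    - [0.0305, -0.0045, 0.122, 0.375, 0]

```text
time_s: 18.0
ee_pos: [444.8, -66.5, 23.6]
ee_rot: [-179.8, 0.1, 60.4]
force: [-1.2, -0.5, -0.6]
gripper_width: 45.5
gripper_force: 0.0
```

Call:
apply_moves:
  deltas:
    - [0, 0, 0.005, 0, 0]
    - [0, 0, 0.008, 0, 0]
    - [0, 0, 0.008, 0, -0.7]
    - [0, 0, 0.008, 0, -0.9]
    - [0, 0, 0.008, 0, -0.9]
  grip_force: 40

```text
time_s: 18.5
ee_pos: [445.5, -66.9, 17.9]
ee_rot: [179.9, -0.0, 60.3]
force: [0.3, -0.1, 1.3]
gripper_width: 24.7
gripper_force: 0.0
```

Call:
apply_moves:
  deltas:
    - [0, 0, 0, 0, -0.9]
    - [0, 0, 0, 0, -0.9]
    - [0, 0, 0, 0, -0.9]
    - [0, 0, 0, 0, -0.9]

```text
time_s: 18.9
ee_pos: [445.6, -67.0, 17.9]
ee_rot: [179.9, -0.0, 60.3]
force: [-0.7, 0.2, 5.7]
gripper_width: 21.0
gripper_force: 40.0
```

```bash
python3 -c "
from h import *
go((446,-67,110,60),(645.5,-164,110,82.1),(645.5,-164,20,82.1))"
```

```text
t 18.9 [445.6 -67.   17.9] yaw 60.3 w 21.0
[np.float64(0.0002), np.float64(0.0004), np.float64(-0.0921), np.float64(0.0056)]
[np.float64(0.0157), np.float64(0.2213), np.float64(-0.0), np.float64(-0.3857)]
[np.float64(0.0), np.float64(0.0), np.float64(0.09), np.float64(0.0)]
```

Call:
apply_moves:
  deltas:
    - [0, 0, -0.03, 0, -0.9]
    - [0, 0, -0.065, 0, -0.9]
    - [0, 0.02, -0.092, 0, -0.9]
    - [0.003, 0.06, -0.092, 0, -0.9]
    - [0.007, 0.1, -0.092, 0, -0.9]

```text
time_s: 19.4
ee_pos: [535.8, -110.5, 109.9]
ee_rot: [180.0, -0.0, 60.3]
force: [0.8, 0.3, -3.7]
gripper_width: 20.8
gripper_force: 40.0
```

Call:
apply_moves:
  deltas:
    - [0.003, 0.04, 0, -0.09, -0.9]
    - [0.006, 0.08, 0, -0.18, -0.9]
    - [0.009, 0.11, 0, -0.27, -0.9]
    - [0.009, 0.121, 0, -0.35, -0.9]
    - [0.009, 0.121, 0, -0.38, -0.9]

```text
time_s: 19.9
ee_pos: [645.7, -163.0, 107.0]
ee_rot: [-179.9, -0.0, 82.2]
force: [-1.3, 1.2, -4.4]
gripper_width: 20.6
gripper_force: 40.0
```

Call:
apply_moves:
  deltas:
    - [0, 0, 0, 0, -0.9]
    - [0, 0, 0, 0, -0.9]
    - [0, 0, 0, 0, -0.9]

```text
time_s: 20.2
ee_pos: [644.4, -162.1, 108.9]
ee_rot: [-179.9, -0.0, 82.1]
force: [0.3, 0.0, -3.1]
gripper_width: 20.8
gripper_force: 40.0
```

```bash
python3 -c "
from h import *
C=cam('wrist'); im=cams.grab_frame('wrist'); cv2.imwrite('pics/w7.png',im)
go((645.5,-164,22.5,82.1))"
```

```text
t 20.25 [ 644.5 -162.1  109.2] yaw 82.1 w 20.7
[np.float64(-0.0017), np.float64(0.0012), np.float64(0.0867), np.float64(-0.0003)]
```

View pics/w7.png

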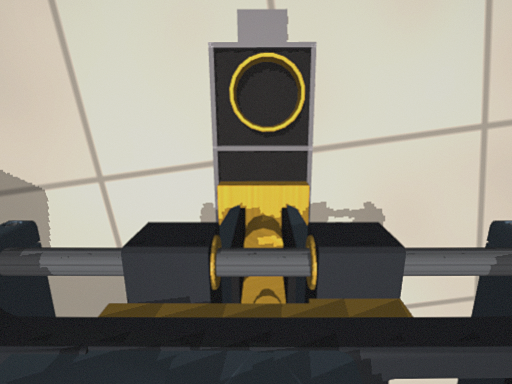

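The square cap is parallel to the tray and centred over the middle bay, and the ring sits in its bay at (266,92). Lowering.

Call:
apply_moves:
  deltas:
    - [-0.0015, 0.001, 0.03, 0, -0.9]
    - [-0.0015, 0.001, 0.06, 0, -0.9]
    - [-0.0015, 0.001, 0.08, 0, -0.9]
    - [-0.0015, 0.001, 0.085, 0, -0.9]
    - [-0.0015, 0.001, 0.088, 0, -0.9]

```text
time_s: 20.75
ee_pos: [645.2, -163.7, 21.9]
ee_rot: [-179.9, -0.0, 82.1]
force: [-6.2, 1.6, 8.8]
gripper_width: 20.8
gripper_force: 40.0
```

Call:
apply_moves:
  deltas:
    - [0, 0, 0, 0, -0.9]
    - [0, 0, 0, 0, -0.9]
    - [0, 0, 0, 0, -0.9]

```text
time_s: 21.05
ee_pos: [646.8, -164.2, 22.4]
ee_rot: [179.9, 0.0, 82.1]
force: [0.3, 0.6, -3.5]
gripper_width: 20.7
gripper_force: 40.0
```

Call:
apply_moves:
  deltas:
    - [0, 0, 0, 0, -0.1]
    - [0, 0, 0, 0, -0.1]
    - [0, 0, 0, 0, -0.1]
    - [0, 0, 0, 0, 0]
    - [0, 0, -0.01, 0, 0]

```text
time_s: 21.55
ee_pos: [644.9, -163.7, 30.6]
ee_rot: [-179.8, -0.0, 82.1]
force: [0.6, -1.1, 0.1]
gripper_width: 45.6
gripper_force: 0.0
```

Call:
apply_moves:
  deltas:
    - [0, 0, -0.04, 0, 0]
    - [0, 0, -0.08, 0, 0]
    - [0, 0, -0.11, 0, 0]
    - [0, 0, -0.11, 0, 0]

```text
time_s: 21.95
ee_pos: [648.9, -164.8, 148.0]
ee_rot: [179.3, 0.1, 82.1]
force: [1.1, 0.3, 0.5]
gripper_width: 45.9
gripper_force: 0.0
```

```bash
python3 -c "
from h import *
go((442,-344,140,82))"
```

```text
t 21.95 [ 648.9 -164.8  148. ] yaw 82.1 w 45.9
[np.float64(-0.206), np.float64(-0.1803), np.float64(0.008), np.float64(0.0017)]
```

Call:
apply_moves:
  deltas:
    - [-0.035, -0.03, 0, 0, 0]
    - [-0.07, -0.06, 0, 0, 0]
    - [-0.105, -0.09, 0, 0, 0]
    - [-0.14, -0.12, 0, 0, 0]
    - [-0.17, -0.15, 0, 0, 0]

```text
time_s: 22.45
ee_pos: [472.0, -312.8, 141.2]
ee_rot: [-180.0, 0.0, 82.1]
force: [0.2, 0.0, -1.1]
gripper_width: 46.0
gripper_force: 0.0
```

Call:
apply_moves:
  deltas:
    - [-0.025, -0.022, 0, 0, 0.2]
    - [-0.036, -0.028, 0, 0, 0.2]
    - [-0.036, -0.028, 0, 0, 0.2]
    - [-0.036, -0.028, 0, 0, 0.2]
    - [-0.036, -0.028, 0, 0, 0.2]

```text
time_s: 22.95
ee_pos: [442.3, -342.6, 141.3]
ee_rot: [180.0, -0.0, 82.2]
force: [0.4, -0.1, 0.2]
gripper_width: 54.9
gripper_force: 0.0
```

```bash
python3 -c "
from h import *
C=cam('wrist'); im=cams.grab_frame('wrist'); cv2.imwrite('pics/w8.png',im)
for ce,s,m in blobs(im,(18,110,40),(36,255,255),200): print('yel',ce.round(1),s,to_world(C,ce,18)[0].round(0))
go((442,-313,5,82))"
```

```text
yel [467.8  54.1] [ 426   19   84   68 4231] [ 643. -248.   18.]
yel [257.4 153.6] [243 139  29  30 644] [ 442. -311.   18.]
yel [152.7 262. ] [144 235  22  55 611] [ 315. -411.   18.]
yel [373.6 262.4] [361 235  22  55 627] [ 548. -444.   18.]
yel [333.5 309.2] [ 170  298  314   20 4615] [ 501. -495.   18.]
t 23.0 [ 442.2 -342.6  141.2] yaw 82.2 w 54.6
[np.float64(0.0293), np.float64(-0.0043), np.float64(0.1362), np.float64(0.0034)]
```

View pics/w8.png

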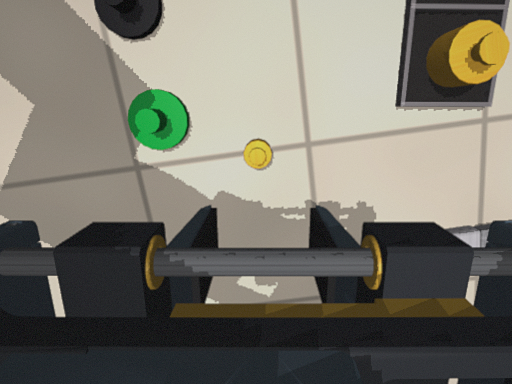

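The small weight is at (257,154), or (442,-311), and it is clear of the green look-alike. Descending and gripping.

Call:
apply_moves:
  deltas:
    - [0.0305, -0.0045, 0.04, 0, 0.2]
    - [0.0305, -0.0045, 0.08, 0, 0.2]
    - [0.0305, -0.0045, 0.11, 0, 0.2]
    - [0.0305, -0.0045, 0.128, 0, 0.2]
    - [0.0305, -0.0045, 0.132, 0, 0.2]

```text
time_s: 23.5
ee_pos: [440.3, -310.8, 7.1]
ee_rot: [-179.8, -0.1, 82.2]
force: [0.3, 0.3, 0.2]
gripper_width: 54.6
gripper_force: 0.0
```

Call:
apply_moves:
  deltas:
    - [0, 0, 0.001, 0, 0.2]
    - [0, 0, 0.001, 0, -0.6]
    - [0, 0, 0.001, 0, -0.6]
    - [0, 0, 0.001, 0, -0.6]
    - [0, 0, 0.001, 0, -0.6]
  grip_force: 30

```text
time_s: 24.0
ee_pos: [441.2, -313.0, 9.2]
ee_rot: [179.9, 0.0, 82.1]
force: [-0.3, 0.4, 4.0]
gripper_width: 26.7
gripper_force: 30.0
```

Call:
apply_moves:
  deltas:
    - [0, 0, 0, 0, -0.6]
    - [0, 0, 0, 0, -0.6]
    - [0, 0, 0, 0, -0.6]

```text
time_s: 24.3
ee_pos: [441.2, -313.0, 9.2]
ee_rot: [179.9, 0.0, 82.1]
force: [-1.3, 0.8, 6.2]
gripper_width: 27.0
gripper_force: 30.0
```

```bash
python3 -c "
from h import *
go((442,-311,105,82),(638,133,105,80.1),(638,133,12,80.1))"
```

```text
t 24.3 [ 441.2 -313.     9.2] yaw 82.1 w 27.0
[np.float64(0.0021), np.float64(0.0005), np.float64(-0.0958), np.float64(0.0016)]
[np.float64(0.467), np.float64(0.1323), np.float64(-0.0), np.float64(0.0332)]
[np.float64(0.0), np.float64(0.0), np.float64(0.093), np.float64(0.0)]
```

Call:
apply_moves:
  deltas:
    - [0, 0, -0.03, 0, -0.6]
    - [0, 0, -0.07, 0, -0.6]
    - [0.02, 0.006, -0.096, 0, -0.6]
    - [0.065, 0.018, -0.096, 0, -0.6]
    - [0.11, 0.031, -0.096, 0, -0.6]

```text
time_s: 24.8
ee_pos: [487.2, -207.6, 105.2]
ee_rot: [179.9, 0.0, 81.9]
force: [0.2, 1.3, -2.1]
gripper_width: 26.6
gripper_force: 30.0
```

Call:
apply_moves:
  deltas:
    - [0.045, 0.013, 0, 0, -0.6]
    - [0.09, 0.026, 0, 0, -0.6]
    - [0.135, 0.038, 0, 0, -0.6]
    - [0.18, 0.051, 0, 0, -0.6]
    - [0.22, 0.062, 0, 0, -0.6]

```text
time_s: 25.3
ee_pos: [578.7, 3.6, 104.0]
ee_rot: [-180.0, -0.0, 82.1]
force: [0.3, -1.1, -1.9]
gripper_width: 26.3
gripper_force: 30.0
```

Call:
apply_moves:
  deltas:
    - [0.045, 0.013, 0, 0.01, -0.6]
    - [0.085, 0.024, 0, 0.02, -0.6]
    - [0.12, 0.034, 0, 0.03, -0.6]
    - [0.138, 0.039, 0, 0.035, -0.6]
    - [0.138, 0.039, 0, 0.035, -0.6]

```text
time_s: 25.8
ee_pos: [636.4, 134.6, 103.6]
ee_rot: [-180.0, -0.0, 80.2]
force: [-1.2, -0.3, -1.6]
gripper_width: 26.6
gripper_force: 30.0
```

Call:
apply_moves:
  deltas:
    - [0, 0, 0, 0, -0.6]
    - [0, 0, 0, 0, -0.6]
    - [0, 0, 0, 0, -0.6]

```text
time_s: 26.1
ee_pos: [635.6, 131.1, 104.5]
ee_rot: [-180.0, 0.0, 80.0]
force: [-0.2, 0.2, -0.8]
gripper_width: 26.7
gripper_force: 30.0
```

```bash
python3 -c "
from h import *
C=cam('wrist'); im=cams.grab_frame('wrist'); cv2.imwrite('pics/w9.png',im)
go((638,133.5,14,80.1))"
```

```text
t 26.15 [635.7 131.3 104.6] yaw 80.0 w 26.8
[np.float64(0.0025), np.float64(0.0019), np.float64(0.0906), np.float64(-0.0018)]
```

View pics/w9.png

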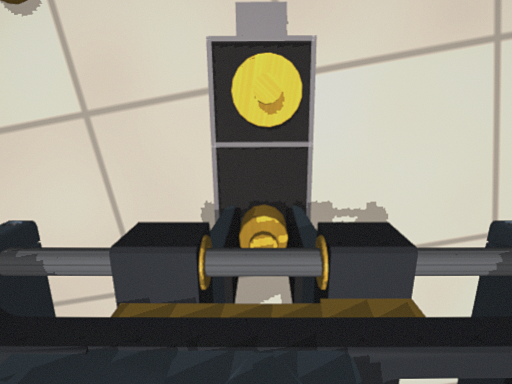

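The round cap is centred in the lug-end bay at (266,90), and the small weight is over the other bay. Lowering, with a limited opening on release.

Call:
apply_moves:
  deltas:
    - [0.0025, 0.002, 0.03, 0, -0.6]
    - [0.0025, 0.002, 0.06, 0, -0.6]
    - [0.0025, 0.002, 0.08, 0, -0.6]
    - [0.0025, 0.002, 0.088, 0, -0.6]
    - [0.0025, 0.002, 0.091, 0, -0.6]

```text
time_s: 26.65
ee_pos: [637.4, 134.0, 13.2]
ee_rot: [-179.8, 0.1, 80.1]
force: [-3.9, -2.1, 6.7]
gripper_width: 27.2
gripper_force: 30.0
```

Call:
apply_moves:
  deltas:
    - [0, 0, 0, 0, -0.6]
    - [0, 0, 0, 0, -0.6]
    - [0, 0, 0, 0, -0.6]

```text
time_s: 26.95
ee_pos: [639.4, 135.0, 14.6]
ee_rot: [179.9, -0.1, 80.1]
force: [0.5, -0.6, -2.3]
gripper_width: 26.5
gripper_force: 30.0
```

Call:
apply_moves:
  deltas:
    - [0, 0, 0, 0, -0.15]
    - [0, 0, 0, 0, -0.15]
    - [0, 0, 0, 0, -0.15]
    - [0, 0, 0, 0, -0.15]
    - [0, 0, -0.01, 0, -0.15]

```text
time_s: 27.45
ee_pos: [637.3, 134.6, 22.5]
ee_rot: [-179.8, 0.1, 80.1]
force: [0.1, 0.2, 0.2]
gripper_width: 38.6
gripper_force: 0.0
```

Call:
apply_moves:
  deltas:
    - [-0.0, 0, -0.04, 0, -0.15]
    - [0, 0, -0.08, 0, -0.15]
    - [0, 0, -0.12, 0, -0.15]
    - [0, 0, -0.15, 0, -0.15]
    - [0, 0, -0.17, 0, -0.15]

```text
time_s: 27.95
ee_pos: [639.4, 135.0, 197.6]
ee_rot: [179.7, -0.1, 80.1]
force: [0.5, -0.1, -0.1]
gripper_width: 38.9
gripper_force: 0.0
```

Call:
apply_moves:
  deltas:
    - [-0.02, -0.04, -0.03, 0, 0]
    - [-0.02, -0.09, -0.03, 0, 0]
    - [-0.02, -0.14, -0.03, 0, 0]
    - [-0.02, -0.19, -0.03, 0, 0]
    - [-0.02, -0.22, -0.03, 0, 0]

```text
time_s: 28.45
ee_pos: [414.9, 152.9, 224.2]
ee_rot: [-180.0, -0.0, 80.1]
force: [0.3, 0.3, 0.4]
gripper_width: 45.5
gripper_force: 0.0
```

Call:
apply_moves:
  deltas:
    - [0, -0.04, 0, 0, 0]
    - [0, -0.05, 0, 0, 0]
    - [0, -0.05, 0, 0, 0]
    - [0, -0.05, 0, 0, 0]

```text
time_s: 28.85
ee_pos: [370.3, 161.8, 224.1]
ee_rot: [179.9, -0.1, 80.1]
force: [0.4, -0.4, 0.1]
gripper_width: 45.5
gripper_force: 0.0
```

```bash
python3 -c "
from h import *
go()
C=cam('top'); im=cams.grab_frame('top'); cv2.imwrite('pics/t3.png',cv2.resize(im[110:240,60:420],None,fx=2.2,fy=2.2,interpolation=cv2.INTER_CUBIC))
for ce,s,m in blobs(im,(18,100,40),(36,255,255),20): print('yel',ce.round(1),s,to_world(C,ce,16)[0].round(0))"
```

```text
t 28.85 [370.3 161.8 224.1] yaw 80.1 w 45.5
yel [278.2 147.8] [269 138  20  21 134] [660. -78.  16.]
yel [185.2 149.7] [176 141  19  19 259] [653. 217.  16.]
yel [304.9 152.2] [295 143  21  19 320] [ 646. -163.   16.]
yel [332.5 154.7] [324 146  18  18 246] [ 639. -251.   16.]
yel [210.  153.5] [206 149   9  10  72] [641. 138.  16.]
yel [143.1 204. ] [139 202  10   6  41] [479. 344.  16.]
```

View pics/t3.png

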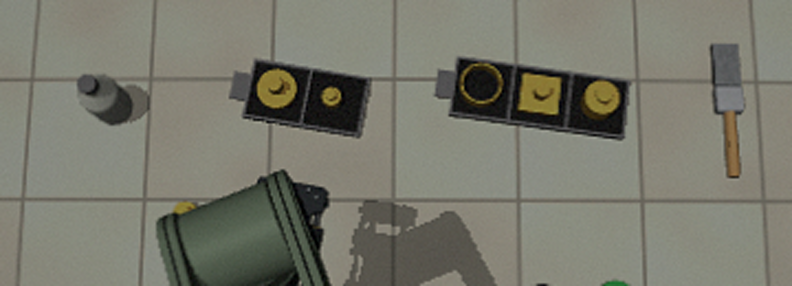

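All five parts stand upright near their bay centres: both caps, the ring, the large weight at (601,97) and the small weight at (331,96). The bottle and brush are undisturbed, so I'll hand in.

```bash
python3 -c "
from workcell import env
print(env.job_done())"
```

```text
the job is handed in; nothing more can be done
None
```

I placed all five parts upright in their named bays and handed the job in at about 29 s. In the last top view each stood within about 6 mm of its bay centre, and the middle weight, bottle and brush were left alone; the hand-in reported no verdict.

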